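Set the slotted trimmer of a garage-door drive with a tuning tool

ROBOT

A 6-joint arm with a two-finger parallel gripper is mounted at the origin on the work surface. World frame = base frame: x ahead of the robot, y to its left, z up, the work surface at z = 0. Lengths are in m, angles in rad, forces in N, time in s.
With the tool pointing down it reaches from about 0.425 to 0.95 m from the base axis. Payload 3.5 kg.
Tool frame: the origin (TCP) lies at the very end of the fingers, on their centre line; the grasp point (between the pads) lies ctrl.grip_point_offset behind it (ctrl.grip_point_offset is the distance from the TCP to the grasp point, in m); z points along the fingers, y is the direction in which the jaws open and shut (so a half turn about z gives the same grasp; the last joint's range is limited). The gripper opens to 85 mm and grips with 20 to 120 N. Pads are 22 mm wide; open, the fingers measure 114 mm over their backs; the gripper's body (76 mm by 85 mm) begins 54 mm behind the grasp point. The pads swing forward as they close: fully open they stand 13 mm farther back than shut.
Start: joints at [-1.344, 0.286, 1.577, -0, 1.279, -0.15], TCP at [0.248, -0.628, 0.231] pointing down, gripper open.
Joint ranges: [-2.77, 2.77], [-0.9, 2.22], [0.21, 2.48], [-1.53, 4.67], [0.24, 2.81], [-2.84, 2.84]. Speed limits (rad/s): [2.79, 2.79, 3.14, 3.14, 3.14, 3.14].

INTERFACE

Orientations are given as a unit quaternion [x, y, z, w].
In Python, from plant import telemetry, imaging, ticket, finder, ctrl gives the robot as it stands. The module is installed in compiled form; this text tells all that it offers.
- The arm moves only by the shell command python3 -m crank 'ROWS' [FORCE]. ROWS is JSON, a list of rows, each a list of 7 numbers: the shift along the tool's x, y, z scaled (see below), then the turn, a rotation vector about the tool's x, y, z scaled (see below), then the opening, from 0 (shut) to 1 (fully open). A call has 1 to 12 rows; each row is the pose to reach, as a shift and turn from the pose commanded when the call began, along the tool's axes at that moment; what a row does not reach only later rows make up. The controller multiplies each number of a shift by 0.15 m and each number of a turn by 90 degrees. A row lasts 1/10 s, in which the tool goes at most 50 mm and 8.59 degrees, less where a joint would pass 70% of its speed; a pose out of reach is approached as far as the arm can. A call with a number of a shift or a turn outside -1 to 1 is refused whole. A call with a gripper value outside its range is refused whole. The fingers move at their own pace and stop on an object; FORCE is the grip in N (left out, the last holds). Time passes only in rows, so rows that repeat a pose let the fingers close. It gives the time, the measured TCP pose, the force and the opening at its end, in the units of the state.
- telemetry.get_state(): the state, without advancing time (a new reading comes with each control period).
- imaging.read_camera(name): name is "side" or "top" or "wrist"; returns a dict with "pixels" (420x560x3 uint8, red, green, blue), "vfov" (degrees; the focal length in pixels is half the picture's height over the tangent of half this angle, whatever the lens; pixels are square), "cx", "cy" (the principal point, pixels), "rvec" (rotation vector, rad) and "tvec" (3), from world to camera coordinates, as OpenCV has them. Camera axes: x right, y down, z forward; pixel columns grow to the right and rows downward; lengths in m; the calibration is good to about 2 mm. A picture is of the moment at which its call begins. There is no depth.
- ticket.sign_off(): hands the job in, once; it reports no verdict.
Trained networks look in a picture, given as the dict that the camera call returned (one of the last four; its "shot" number tells which), for a name from the list of things; names that differ only in an ending like _2 or _b are one class to them, and where a whole thing is asked for, a point or a joint stands for the part that bears it (a point fixed in the world has none). Each returns a list of dicts, best first, with "confidence" (0 to 1); they miss things now and then, are a little off and sometimes report something else, mostly with a low value. They report only what shows in the picture. A call takes as long as a camera call. They do not tell look-alikes from the thing itself.
- finder.masks_of(label, picture): "pixels" (420x560 bool, what is visible of it) and "extent" ([left, top, right, bottom] in pixels, round what is visible of it).
- finder.pinpoint(label, picture): "location" ([row, column] in pixels: a listed point, or the origin of a listed thing).
The state is a dict: "time": time; "qpos": joint angles; "dq": joint speeds; "joint_efforts": joint torques, N m; "eef_pos": TCP position; "tcp_rot": TCP orientation; "contact_force": force on the tool from outside, world axes, zero at the start; "wrist_torque": the same for the moment, N m; "opening": opening from 0.0 (shut) to 1.0 (fully open).
Only numpy, scipy, OpenCV 4.12 (cv2) and the standard library are available. Lean on these libraries where they do the work, as an engineer would, in place of code of your own. Each camera call takes 0.05 s, during which the arm holds its last target.

TASK

Take the orange plastic tuning tool from its wooden stand and, with its blade seated in the slot of the brass trimmer screw on the grey door-drive control unit, gently turn the screw clockwise until the white pointer stands in the green band. Then put the tool back in its stand, fully home and upright, and let go; never press or force the tool against the delicate trimmer with more than 20 N, never touch the trimmer with the gripper, and leave the paint bottle, jar and carton alone.

Things in the scene. Friction and masses are not known exactly. Their poses are not given: they have to be found in the camera images.
- unit: grey control unit, fixed box 150 (x) x 190 (y) x 60 mm, origin at the centre of its underside; a green terminal block rises 12 mm more at x 45, y -60 mm. A round black trimmer module, 62 mm across, stands on it at x -15, y 35 mm; how high it stands and how it is turned differ from unit to unit and are not measured: find the screw's height and its slot by feel.
- axis (a point): on the unit's top face (z 60 mm), on the upright trimmer axis. Blue dial ring: 40 mm across, 22 mm hole, rim 18 to 30 mm above this point. Brass screw in the hole: 18 mm, top 3 mm below the rim (15 to 27 mm above this point), slot right across it, 5 mm wide, 6 mm deep. Screw is sprung: gives from 1.2 N, 1.2 N per mm, solid after 6 mm (8.4 N); it springs up over the blade once in line.
- trimmer (a joint): angle of the dial ring with white pointer and of the screw, together; rad, counter-clockwise from above positive. 0: pointer mid green band, which spans +-0.15. Starts at 0.7 to 1.2; stops at -0.8 and 1.6; stays where left; 0.06 N m to turn. Slot and pointer lie on one line: slot heading = unit's x axis + this value + the module's unmeasured turn (-0.4 to +0.4).
- stand: fixed wooden block 80 x 80 x 56 mm, origin at the centre of its underside, with an upright round through hole of 19 mm diameter in the middle of its top. The tool's home: its shaft in the hole, its flange resting flat on the top, tip 6 mm above the bench.
- tool: loose plastic tuning tool, about 60 g, upright in the stand. Origin: centre of the blade tip; z up to the handle. White blade 14 mm wide (x), 3 mm thick (y), last 2 mm thinned to 1.8, up to z 14; white round shaft 14 mm across to z 50; orange flange 30 mm across to z 55; orange square handle 18 x 18 mm, sides along x and y, to z 115. Black line on its end runs along the blade.
- paint: loose green paint bottle, 38 mm across, 95 mm tall, origin under its centre; bystander
- jar: loose amber jar with steel lid, 56 mm across, 60 mm tall, origin under its centre; bystander
- carton: loose cardboard carton 70 x 100 x 50 mm, origin under its centre; bystander
Things that resemble listed ones, but are neither listed nor needed, are in the scene too. Of the things that look like the tool, the smallest one is meant.

How it is judged:
On the way, in this order (a step that is already met when the one before it is completed fails the run):
1. the tool is lifted clear of the stand (z of tool in the frame of stand above 0.065 m), for 0.1 s.
2. the trimmer is brought into the green band with the tool's blade in the screw (value of joint trimmer between -0.15 and 0.15 rad and horizontal distance between tool and axis below 0.006 m and z of tool in the frame of axis below 0.027 m), for 0.1 s.
At the end, for the whole second after the job is handed in: the trimmer rests within 0.15 rad of the middle of the green band (the pointer in the band); the tool stands released, upright and at rest in its stand, fully home (tip within 3 mm of its home height and 6 mm of the hole's axis, leaning less than 0.06 rad); bystanders not moved (value of joint trimmer between -0.15 and 0.15 rad and horizontal distance between tool and stand below 0.006 m and height (world z) of tool below 0.009 m and angle between tool's own z axis and vertical below 0.06 rad and linear speed of tool below 0.02 m/s and contact force between tool and the fingers below 0.05 N and velocity of joint trimmer between -0.05 and 0.05 rad/s); the robot touches nothing.
It fails at once if the trimmer is pressed or forced with more than 20 N (contact force between tool and trimmer above 20 N).
It fails at once if the gripper touches the trimmer (contact force between any of the fingers, the arm and trimmer above 0.2 N).
It fails at once if a bystander is moved by more than 20 mm or tipped (distance of any of paint, jar, carton from where it was at the start of the episode above 0.02 m or angle between any of paint, jar, carton's own z axis and vertical above 0.3 rad).
It also fails if it takes over 64 s, if anything falls off the work surface, if the arm or the gripper's body presses on something with over 40 N, if the wrist force passes 120 N, or if a joint passes its speed limit or range.

## Working session

There is one attempt and no reset: what is moved stays moved. The work goes in short steps, Python scripts to look and compute and a shell command to move; the robot and the scene stay as the last step left them, time stands still between calls to the robot, and variables do not carry over. Pictures are saved under pics/ and viewed, and the job is handed in when it is done.

```bash
mkdir -p pics; cat > h.py <<'E'
import numpy as np, cv2
from scipy.spatial.transform import Rotation as R
from plant import telemetry, imaging, ticket, finder, ctrl
def cam(n):
    p=imaging.read_camera(n); return p
def save(p,f,box=None,s=1):
    im=p["pixels"][:,:,::-1]
    if box: im=im[box[1]:box[3],box[0]:box[2]]
    im=cv2.resize(np.ascontiguousarray(im),None,fx=s,fy=s,interpolation=cv2.INTER_CUBIC)
    cv2.imwrite("pics/"+f,im)
def K(p):
    f=p["pixels"].shape[0]/2/np.tan(np.radians(p["vfov"])/2)
    return np.array([[f,0,p["cx"]],[0,f,p["cy"]],[0,0,1.]])
def proj(p,X):
    return cv2.projectPoints(np.atleast_2d(np.array(X,float)),np.array(p["rvec"],float),np.array(p["tvec"],float),K(p),None)[0][:,0]
def ray(p,u,v):
    Rm=cv2.Rodrigues(np.array(p["rvec"],float))[0]; t=np.array(p["tvec"],float)
    d=Rm.T@(np.linalg.inv(K(p))@[u,v,1]); return -Rm.T@t,d
def atz(p,u,v,z):
    c,d=ray(p,u,v); return c+d*(z-c[2])/d[2]
def tri(obs):
    A=np.zeros((3,3));b=np.zeros(3)
    for p,u,v in obs:
        c,d=ray(p,u,v);d/=np.linalg.norm(d);M=np.eye(3)-np.outer(d,d);A+=M;b+=M@c
    return np.linalg.solve(A,b)
E
python3 - <<'E'
from h import *
s=telemetry.get_state(); print(s, ctrl.grip_point_offset)
for n in ["side","top","wrist"]:
    p=cam(n); save(p,n+"0.png",s=1.4); print(n,[x for x in p if x!="pixels"],p["vfov"],p["cx"],p["cy"],p["rvec"],p["tvec"])
    for l in ["unit","axis","stand","tool","paint","jar","carton"]:
        print(l,[(np.round(q["location"]).tolist(),round(q["confidence"],2)) for q in finder.pinpoint(l,p)][:4],[(list(map(int,q["extent"])),round(q["confidence"],2)) for q in finder.masks_of(l,p)][:4])
E
```

```text
{'time': 0.0, 'qpos': array([-1.34399803e+00,  2.87232707e-01,  1.57815153e+00, -3.79108540e-05,
        1.27860708e+00, -1.50014466e-01]), 'dq': array([ 1.37392597e-04,  7.43279862e-04,  8.32281099e-04,  8.48528414e-04,
        4.81618413e-04, -9.13835564e-05]), 'joint_efforts': array([-2.92915893e-04, -4.05988312e+01, -2.92622244e+01, -2.15393629e-04,
        5.89878924e-03, -6.73389025e-06]), 'eef_pos': array([ 0.2482343 , -0.62699921,  0.22991627]), 'tcp_rot': array([ 9.82302224e-01,  1.87298966e-01, -6.41653684e-05, -1.19775040e-03]), 'contact_force': array([-0.14857533, -0.27481397,  0.15892604]), 'wrist_torque': array([-0.00693531,  0.00933839,  0.02040471]), 'opening': 1.0022319904196817} 0.0187
side ['vfov', 'cx', 'cy', 'rvec', 'tvec', 'shot'] 48.75475376346743 285.1950821205759 207.86543501644917 [ 0.73210314 -2.60554     1.11282175] [0.57334847 0.21912166 0.92540284]
unit [([180.0, 386.0], 0.86)] [([351, 136, 418, 210], 0.69)]
axis [([173.0, 392.0], 0.55), ([263.0, 309.0], 0.36)] [([352, 138, 420, 212], 0.74)]
stand [([267.0, 308.0], 0.87), ([172.0, 396.0], 0.73), ([262.0,
[... 821 characters left out ...]
6), ([389, 213, 509, 313], 0.22)]
tool [([288.0, 230.0], 0.91), ([197.0, 293.0], 0.86), ([252.0, 275.0], 0.71)] [([210, 274, 237, 297], 0.86), ([290, 194, 322, 256], 0.83), ([264, 241, 280, 257], 0.72), ([375, 112, 407, 150], 0.53)]
paint [([150.0, 313.0], 0.79)] [([305, 136, 325, 159], 0.84)]
jar [([150.0, 315.0], 0.63), ([135.0, 388.0], 0.61)] [([376, 112, 408, 149], 0.83)]
carton [([227.0, 133.0], 0.6)] [([98, 207, 154, 250], 0.95)]
wrist ['vfov', 'cx', 'cy', 'rvec', 'tvec', 'shot'] 58.05654367113165 275.369387804123 207.54579442772499 [-2.40321515  1.63421749  0.22559524] [-0.67345627 -0.03518279  0.37860711]
unit [] []
axis [] []
stand [] []
tool [] []
paint [] []
jar [] []
carton [] []
```

View pics/side0.png

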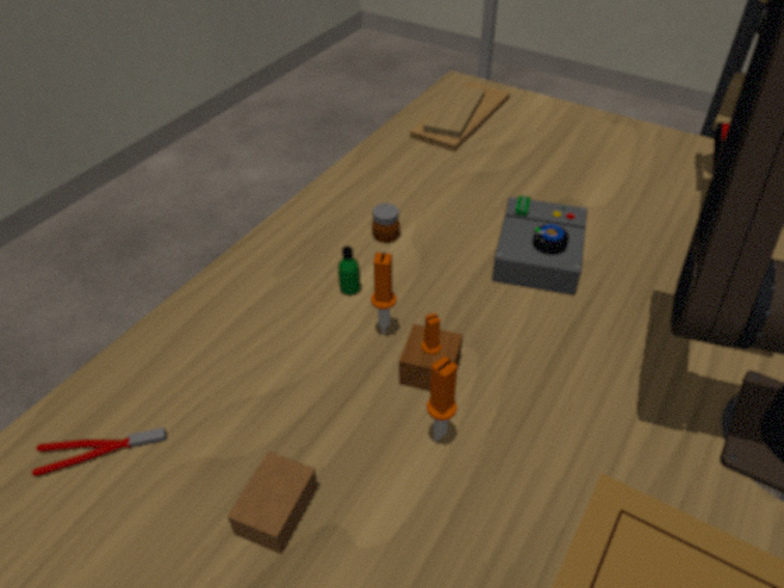

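View pics/top0.png

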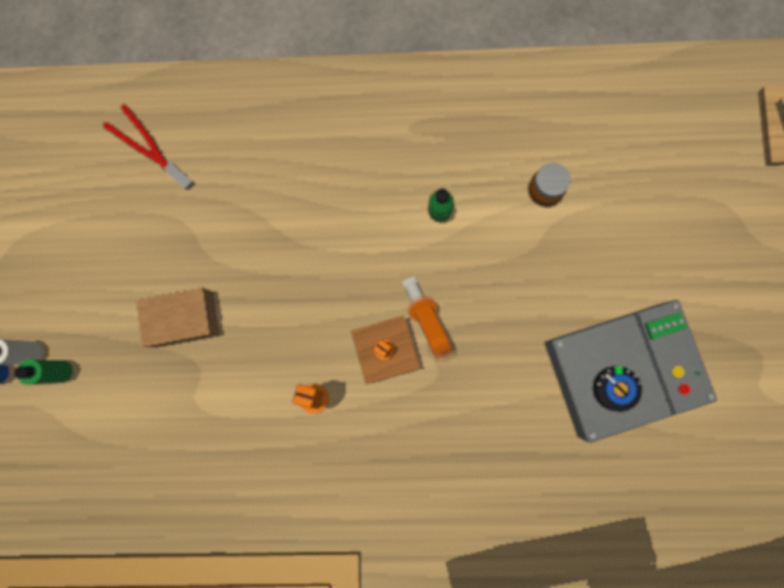

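View pics/wrist0.png

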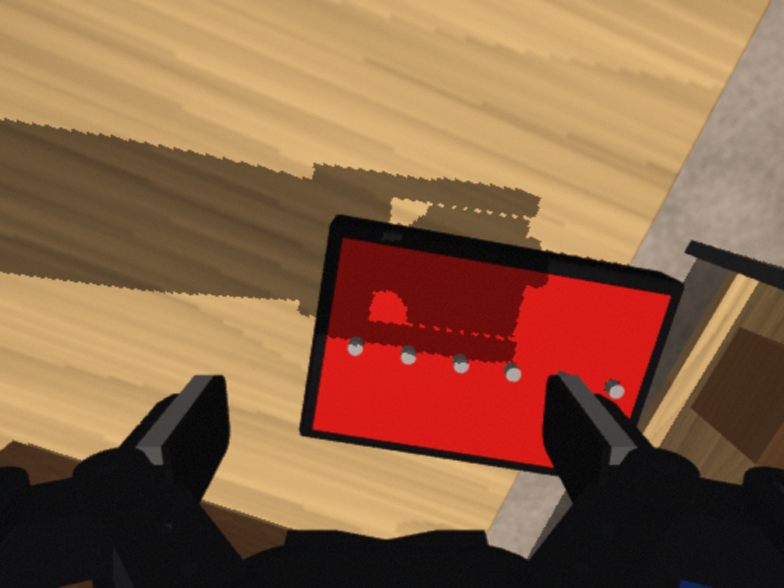

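```bash
python3 - <<'E'
from h import *
p=cam("top"); save(p,"top_tools.png",(200,185,330,305),6); save(p,"top_unit.png",(380,205,520,320),5.5)
q=cam("side"); save(q,"side_tools.png",(260,170,345,325),3.8); save(q,"side_unit.png",(345,130,425,215),7)
E
```

```text
(no output)
```

View pics/top_tools.png

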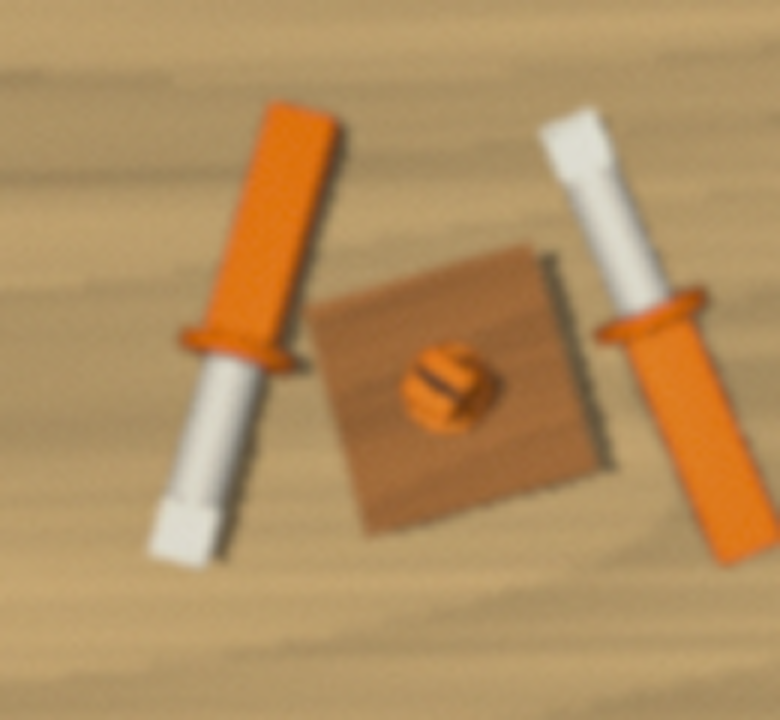

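View pics/top_unit.png

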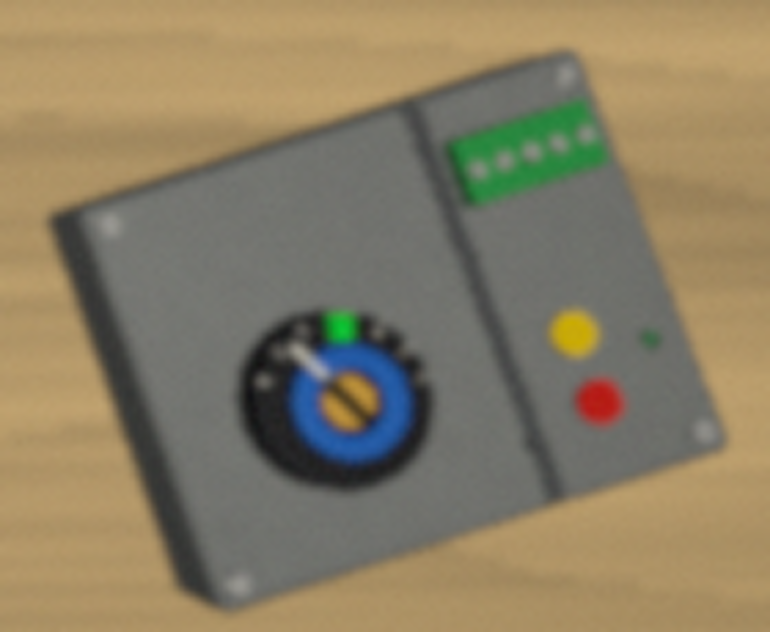

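View pics/side_tools.png

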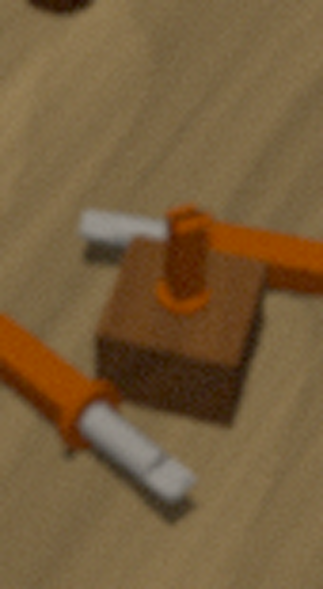

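View pics/side_unit.png

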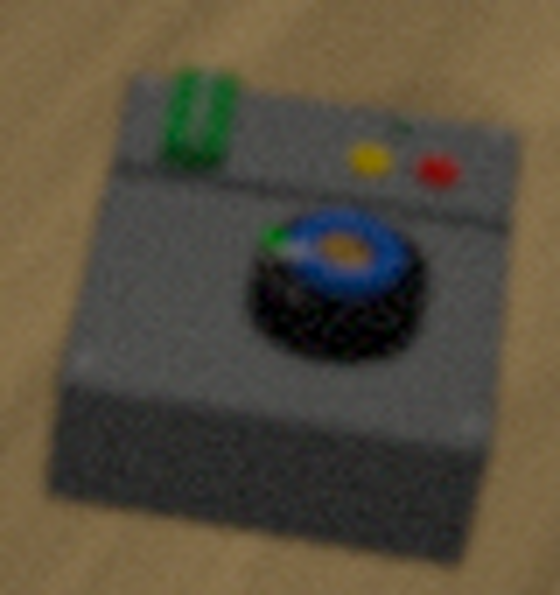

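```bash
python3 - <<'E'
from h import *
p=cam("top"); q=cam("side")
T=lambda a,b:(200+a/6,185+b/6)
U=lambda a,b:(380+a/5.5,205+b/5.5)
print("cams",ray(p,0,0)[0],ray(q,0,0)[0])
def rect(c,z):
    P=np.array([atz(p,*x,z)[:2] for x in c]); print(np.round(P,4).tolist(),"ctr",P.mean(0),"sides",[round(float(np.linalg.norm(P[i]-P[(i+1)%4])),4) for i in range(4)],"hd",[round(float(np.arctan2(*(P[(i+1)%4]-P[i])[::-1])),3) for i in range(4)])
rect([T(308,312),T(530,247),T(603,465),T(368,533)],.056)
rect([U(82,215),U(575,52),U(725,440),U(230,610)],.060)
print("stand masks")
# tool end
a=atz(p,*T(415,368),.121);b=atz(p,*T(458,400),.121);print("line",a,b,np.arctan2(*(b-a)[:2][::-1]))
print("toolend",atz(p,*T(440,384),.121), "flange",)
S=lambda a,b:(260+a/3.8,170+b/3.8)
print("tri toolend",tri([(p,*T(440,382)),(q,*S(189,218))]))
V=lambda a,b:(345+a/7,130+b/7)
print("tri ring",tri([(p,*U(352,402)),(q,*V(345,250))]))
for z in (.075,.08,.085,.09): print(z,atz(p,*U(352,402),z),atz(q,*V(345,250),z))
a=atz(p,*U(330,380),.08);b=atz(p,*U(373,420),.08);print("slot hd",np.arctan2(*(b-a)[:2][::-1]))
a=atz(p,*U(352,402),.08);b=atz(p,*U(293,347),.08);print("ptr hd",np.arctan2(*(b-a)[:2][::-1]))
b=atz(p,*U(341,327),.08);print("green hd",np.arctan2(*(b-a)[:2][::-1]))
for l in ("stand","unit"):
    m=finder.pinpoint(l,p)[0]; r,c=m["location"]; print(l,atz(p,c,r,0))
m=finder.pinpoint("axis",p)[0]; r,c=m["location"]; print("axis",atz(p,c,r,.06))
E
```

```text
cams [0.4977202  0.11268587 0.91821096] [0.21777418 0.73969424 0.79908699]
[[0.5446, 0.2051], [0.5646, 0.1305], [0.4919, 0.108], [0.4712, 0.1862]] ctr [0.5180864  0.15746429] sides [0.0773, 0.0761, 0.0808, 0.0758] hd [-1.31, -2.842, 1.829, 0.253]
[[0.5239, -0.0785], [0.578, -0.2565], [0.4402, -0.2977], [0.385, -0.1226]] ctr [ 0.48177267 -0.18881994] sides [0.1861, 0.1438, 0.1837, 0.1457] hd [-1.276, -2.851, 1.876, 0.308]
stand masks
line [0.52312471 0.16537688 0.121     ] [0.51304113 0.15233245 0.121     ] -2.2288667328569476
toolend [0.51805363 0.15777132 0.121     ] flange
tri toolend [0.51794685 0.15748793 0.11975145]
tri ring [ 0.45691964 -0.16046567  0.08802537]
0.075 [ 0.45668648 -0.16456157  0.075     ] [ 0.46092085 -0.17721481  0.075     ]
0.08 [ 0.4569298  -0.16291758  0.08      ] [ 0.45924186 -0.17088333  0.08      ]
0.085 [ 0.45717312 -0.16127358  0.085     ] [ 0.45756287 -0.16455185  0.085     ]
0.09 [ 0.45741643 -0.15962958  0.09      ] [ 0.45588388 -0.15822036  0.09      ]
slot hd -2.3618810981102896
ptr hd 0.7786586385649386
green hd 0.08042890896973036
stand [0.5122375  0.15360013 0.        ]
unit [ 0.48578844 -0.18952516  0.        ]
axis [ 0.45662539 -0.16396748  0.06      ]
```

```bash
cat >> h.py <<'E'
def plan(x,y,z,hy,grip_frame=False):
    "units from the measured pose to a pose pointing down, jaw (tool y) heading hy"
    s=telemetry.get_state(); Rc=R.from_quat(s["tcp_rot"]); hx=hy+np.pi/2
    Xa=np.array([np.cos(hx),np.sin(hx),0]);Ya=np.array([np.cos(hy),np.sin(hy),0])
    Rt=R.from_matrix(np.stack([Xa,Ya,[0,0,-1.]],1))
    d=Rc.inv().apply(np.array([x,y,z])-s["eef_pos"])/.15
    r=(Rc.inv()*Rt).as_rotvec()/(np.pi/2)
    M=Rc.as_matrix()
    print("t %.2f pos %s hy %.4f tilt %.4f F %s op %.3f"%(s["time"],np.round(s["eef_pos"],4),np.arctan2(M[1,1],M[0,1]),np.arccos(-M[2,2]),np.round(s["contact_force"],2),s["opening"]))
    print("shift",np.round(d,4),"turn",np.round(r,4))
E
python3 - <<'E'
from h import *
plan(.457,-.25,.25,-.79)
s=telemetry.get_state(); p=cam("wrist"); Rc=R.from_quat(s["tcp_rot"]);c,_=ray(p,280,210)
print("cam in tool",Rc.inv().apply(c-s["eef_pos"]), "ax",Rc.inv().apply(ray(p,p["cx"],p["cy"])[1]))
E
```

```text
t 2.60 pos [ 0.2484 -0.6276  0.2313] hy -1.1940 tilt 0.0000 F [-1.17 -0.15  1.37] op 1.001
shift [ 2.2194 -1.8291 -0.1244] turn [-0.     -0.     -0.2572]
cam in tool [ 0.06841282 -0.00150391 -0.1426416 ] ax [-2.70921759e-01 -8.28421456e-05  9.62601368e-01]
```

```bash
python3 -c "
from h import *
plan(.457,-.16,.25,-.79)"
```

```text
t 2.65 pos [ 0.2484 -0.6276  0.2313] hy -1.1940 tilt 0.0000 F [-0.78  0.38  0.32] op 1.001
shift [ 2.4402 -2.3871 -0.1245] turn [-0.     -0.     -0.2572]
```

```bash
python3 -m crank '[[0.3,-0.3,0,0,0,0,1],[0.6,-0.6,0,0,0,0,1],[0.9,-0.9,-0.06,0,0,0,1],[0.9,-0.9,-0.06,0,0,0,1]]' 30
python3 -m crank '[[0.3,-0.3,0,0,0,0,1],[0.6,-0.6,0,0,0,0,1],[0.9,-0.9,-0.06,0,0,0,1],[0.9,-0.9,-0.06,0,0,0,1]]'
python3 -m crank '[[0.3,-0.3,0,0,0,-0.08,1],[0.6,-0.55,0,0,0,-0.16,1],[0.64,-0.587,0,0,0,-0.257,1],[0.64,-0.587,0,0,0,-0.257,1],[0.64,-0.587,0,0,0,-0.257,1]]'
python3 - <<'E'
from h import *
plan(.457,-.16,.25,-.79)
p=cam("wrist"); save(p,"w1.png",s=1.4); np.savez("w1.npz",**{k:v for k,v in p.items()})
E
```

```text
time: 3.05
eef_pos: [0.3249, -0.4501, 0.2403]
tcp_rot: [0.982, 0.187, 0.0, -0.0]
contact_force: [1.1, -0.6, 0.8]
opening: 1.001
time: 3.45
eef_pos: [0.4006, -0.2749, 0.2497]
tcp_rot: [0.982, 0.188, 0.0, 0.0]
contact_force: [1.3, -0.9, 0.3]
opening: 1.001
time: 3.95
eef_pos: [0.4571, -0.1596, 0.2495]
tcp_rot: [0.925, 0.381, -0.0, 0.0]
contact_force: [0.3, -0.5, 1.0]
opening: 1.002
t 3.95 pos [ 0.4571 -0.1596  0.2495] hy -0.7897 tilt 0.0007 F [ 0.35 -0.5   0.97] op 1.002
shift [-0.0022  0.0013 -0.0034] turn [0.0003 0.0003 0.0002]
```

View pics/w1.png

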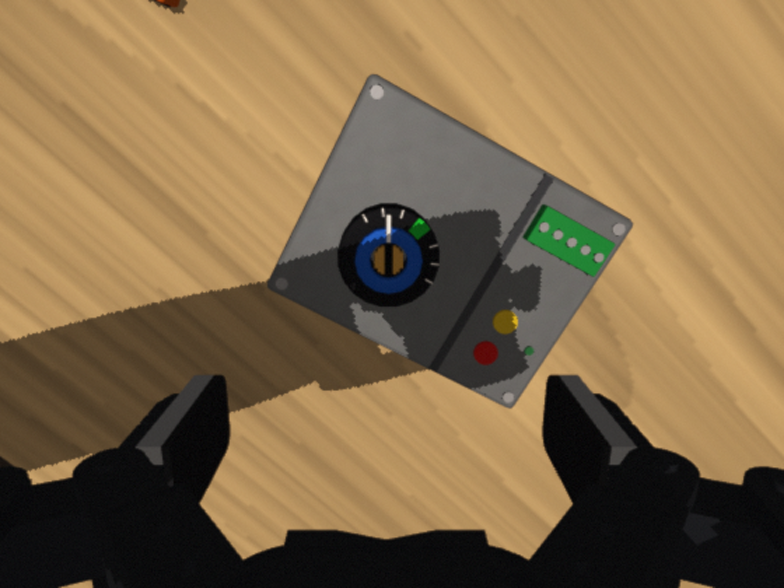

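```bash
python3 - <<'E'
from h import *
p=dict(np.load("w1.npz")); save(p,"w1u.png",(230,135,325,230),6.3)
for z in (.075,.08,.085,.09): print(z,atz(p,389/1.4,260/1.4,z))
E
```

```text
0.075 [ 0.45698726 -0.16077997  0.075     ]
0.08 [ 0.45774533 -0.15997753  0.08      ]
0.085 [ 0.4585034 -0.1591751  0.085    ]
0.09 [ 0.45926146 -0.15837266  0.09      ]
```

View pics/w1u.png

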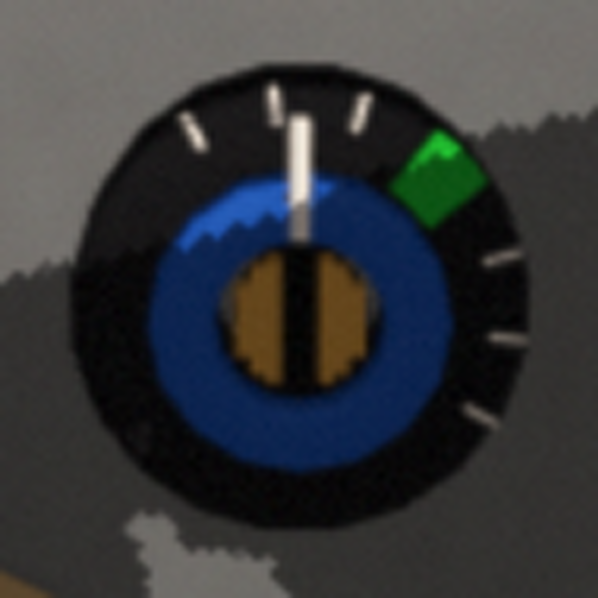

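```bash
python3 - <<'E'
from h import *
from scipy.optimize import least_squares
p=dict(np.load("w1.npz"))
W=lambda a,b:atz(p,230+a/6.3,135+b/6.3,.078)[:2]
t=np.array([W(*x) for x in [(194,132),(274,105),(362,112),(438,178),(503,257),(508,338),(482,416)]])
r=least_squares(lambda v:np.hypot(*(t-v[:2]).T)-v[2],[.457,-.16,.026])
print(r.x,r.fun*1e3); c=r.x[:2]
print("tick headings",np.arctan2(*(t-c).T[::-1]))
sc=W(301,321); print("ring c",sc)
for a,b in [((301,321),(300,115)),((300,395),(300,245))]:
    d=W(*b)-W(*a); print(np.arctan2(d[1],d[0]))
# ring ellipse radius vs height
for z in (.078,.083,.088,.09):
    W2=lambda a,b:atz(p,230+a/6.3,135+b/6.3,z)[:2]
    print(z,"ring dia",np.linalg.norm(W2(149,321)-W2(453,321)),np.linalg.norm(W2(301,172)-W2(301,471)),"hole",np.linalg.norm(W2(222,321)-W2(378,321)),"c",W2(301,321))
E
```

```text
[ 0.4560091  -0.15970492  0.02919042] [-0.33188723  0.31525655  0.80192493 -1.43203658  0.60966442  0.18732933
 -0.15025143]
tick headings [ 1.23968967  0.85651803  0.46407864  0.00251502 -0.47829738 -0.85676399
 -1.24824992]
ring c [ 0.45724818 -0.16039631]
0.7871608827701704
0.782299737943361
0.078 ring dia 0.040957004831522315 0.04120827636829055 hole 0.02101739965257013 c [ 0.45724818 -0.16039631]
0.083 ring dia 0.040305043187672265 0.04055231493478691 hole 0.020682840558629793 c [ 0.45800933 -0.15959232]
0.088 ring dia 0.039653081543822154 0.03989635350128331 hole 0.02034828146468948 c [ 0.45877049 -0.15878832]
0.09 ring dia 0.03939229688628213 0.03963396892788189 hole 0.02021445782711333 c [ 0.45907495 -0.15846673]
```

```bash
python3 -c "
from h import *
plan(.518,.1575,.23,-.658)"
```

```text
t 4.00 pos [ 0.4569 -0.1604  0.2494] hy -0.7913 tilt 0.0006 F [ 1.23  0.19 -0.04] op 1.003
shift [ 1.7795 -1.2208  0.1282] turn [ 0.0003  0.0003 -0.0848]
```

```bash
python3 -m crank '[[0.25,-0.17,0,0,0,0,1],[0.5,-0.34,0,0,0,0,1],[0.75,-0.51,0,0,0,0,1],[0.89,-0.61,0,0,0,0,1]]' 
python3 -m crank '[[0.25,-0.17,0,0,0,0,1],[0.5,-0.34,0,0,0,0,1],[0.75,-0.51,0,0,0,0,1],[0.89,-0.61,0.128,0,0,-0.085,1],[0.89,-0.61,0.128,0,0,-0.085,1],[0.89,-0.61,0.128,0,0,-0.085,1]]'
python3 - <<'E'
from h import *
plan(.518,.1575,.23,-.658)
p=cam("wrist"); save(p,"w2.png",s=1.4); np.savez("w2.npz",**{k:v for k,v in p.items()})
E
```

```text
time: 4.4
eef_pos: [0.4876, -0.0002, 0.2494]
tcp_rot: [0.925, 0.38, 0.0, -0.0]
contact_force: [0.2, 0.4, -0.3]
opening: 1.001
time: 5.0
eef_pos: [0.5179, 0.1569, 0.2294]
tcp_rot: [0.898, 0.44, -0.001, 0.0]
contact_force: [0.2, -0.3, 0.1]
opening: 1.005
t 5.00 pos [0.5179 0.1569 0.2294] hy -0.6592 tilt 0.0018 F [ 0.19 -0.27  0.1 ] op 1.005
shift [ 0.0037 -0.0023 -0.0037] turn [-0.0005  0.001  -0.0008]
```

View pics/w2.png

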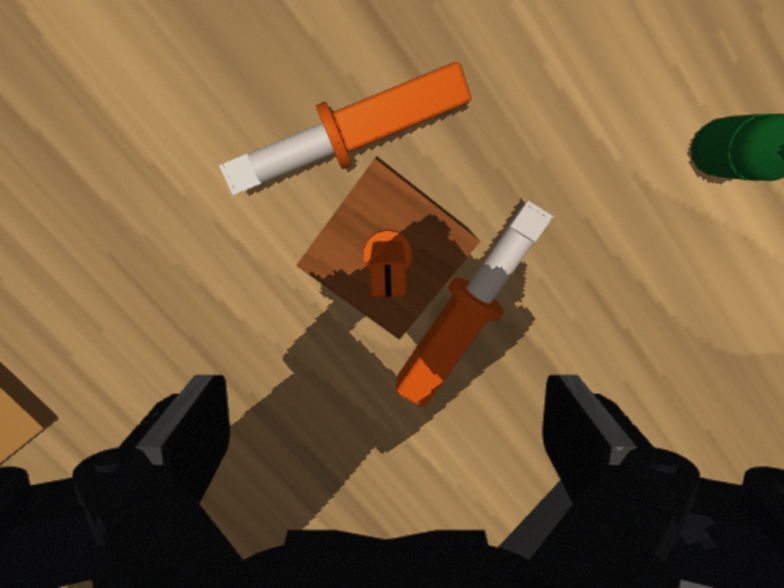

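```bash
python3 - <<'E'
from h import *
p=dict(np.load("w2.npz")); save(p,"w2u.png",(205,105,350,250),4.1)
E
```

```text
(no output)
```

View pics/w2u.png

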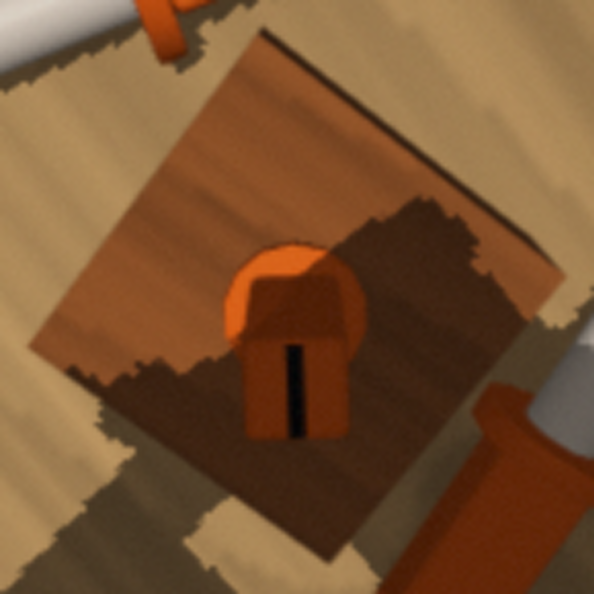

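```bash
python3 - <<'E'
from h import *
p=dict(np.load("w2.npz"))
W=lambda a,b,z:atz(p,205+a/4.1,105+b/4.1,z)[:2]
print("tool top",W(296.5,388.5,.121)); 
for a,b in [((297,438),(293,345)),((246,438),(244,341)),((350,438),(348,337))]:
    d=W(*b,.121)-W(*a,.121); print("blade hd",np.arctan2(d[1],d[0]),np.linalg.norm(d))
d=W(348,337,.121)-W(244,340,.121);print("perp",np.arctan2(d[1],d[0])+np.pi/2,np.linalg.norm(d))
P=np.array([W(*c,.056) for c in [(262,30),(565,273),(330,562),(30,347)]]);print("stand",P.mean(0),(P[0]+P[2])/2,(P[1]+P[3])/2)
print("flange ctr",W(296,311,.061))
plan(.518,.1575,.072,-.658)
E
```

```text
tool top [0.52021084 0.16001992]
blade hd 0.9538837395817968 0.016097287242530407
blade hd 0.9234754638371329 0.016763961063731635
blade hd 0.9409507768681935 0.01744830903362617
perp 0.9408434328423636 0.017235484212151847
stand [0.52044428 0.15980945] [0.52070614 0.1598234 ] [0.52018241 0.15979549]
flange ctr [0.52075662 0.16046872]
t 5.05 pos [0.5183 0.1564 0.2302] hy -0.6600 tilt 0.0006 F [-0.03 -0.16  1.05] op 1.000
shift [ 0.0049 -0.0061  1.0546] turn [ 0.0001  0.0003 -0.0013]
```

```bash
python3 -c "
from h import *
plan(.5193,.159,.090,-.635)"
```

```text
t 5.05 pos [0.5183 0.1564 0.2302] hy -0.6600 tilt 0.0006 F [-0.03 -0.16  1.05] op 1.000
shift [ 0.0181 -0.0054  0.9346] turn [ 0.0001  0.0003 -0.0159]
```

```bash
python3 -m crank '[[0.018,-0.004,0.25,0,0,-0.015,1],[0.018,-0.004,0.5,0,0,-0.015,1],[0.018,-0.004,0.75,0,0,-0.015,1],[0.018,-0.004,0.93,0,0,-0.015,1],[0.018,-0.004,0.93,0,0,-0.015,1],[0.018,-0.004,0.93,0,0,-0.015,1]]' 
python3 - <<'E'
from h import *
plan(.5193,.159,.075,-.635)
p=cam("wrist"); save(p,"w3.png",s=1.4)
E
```

```text
time: 5.65
eef_pos: [0.52, 0.1591, 0.0917]
tcp_rot: [0.893, 0.451, 0.0, 0.0]
contact_force: [0.5, 0.8, 1.1]
opening: 0.997
t 5.65 pos [0.52   0.1591 0.0917] hy -0.6359 tilt 0.0009 F [0.54 0.82 1.08] op 0.997
shift [-0.0034 -0.0031  0.1111] turn [ 0.0005 -0.0003 -0.0006]
```

View pics/w3.png

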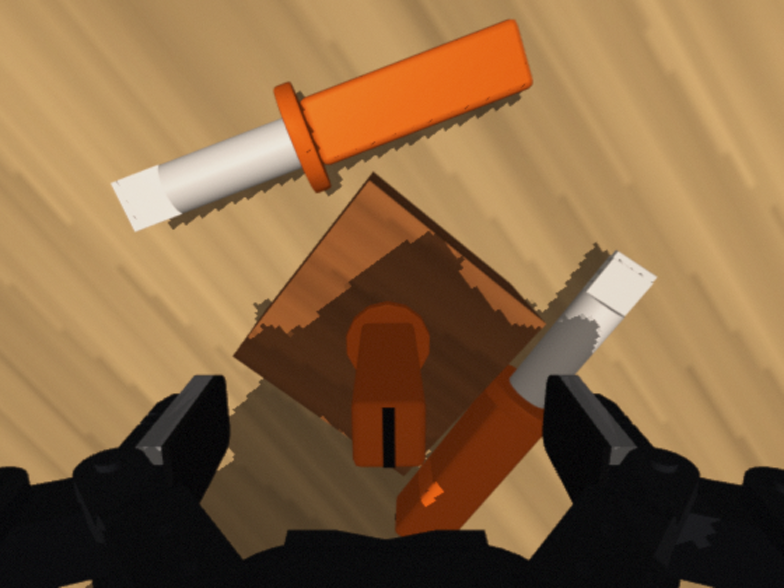

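```bash
python3 -m crank '[[0,0,0.11,0,0,0,1],[0,0,0.11,0,0,0,1],[0,0,0.11,0,0,0,0.4],[0,0,0.11,0,0,0,0.3],[0,0,0.11,0,0,0,0],[0,0,0.11,0,0,0,0],[0,0,0.11,0,0,0,0],[0,0,0.11,0,0,0,0]]' 40
python3 -m crank '[[0,0,0,0,0,0,0],[0,0,0,0,0,0,0],[0,0,0,0,0,0,0],[0,0,0,0,0,0,0]]'
python3 - <<'E'
from h import *
plan(.5193,.159,.075,-.635)
p=cam("wrist"); save(p,"w4.png",s=1.4);print(telemetry.get_state()["wrist_torque"])
E
```

```text
time: 6.5
eef_pos: [0.5194, 0.1604, 0.0746]
tcp_rot: [0.892, 0.452, 0.0, 0.0]
contact_force: [-0.8, 0.0, 1.7]
opening: 0.212
time: 6.9
eef_pos: [0.5194, 0.1604, 0.0746]
tcp_rot: [0.892, 0.452, 0.0, 0.0]
contact_force: [-0.9, 0.2, 5.5]
opening: 0.208
t 6.90 pos [0.5194 0.1604 0.0746] hy -0.6332 tilt 0.0006 F [-0.89  0.19  5.48] op 0.208
shift [-0.0081  0.0049 -0.0027] turn [ 0.0003 -0.0003  0.0011]
[-0.05420908  0.17081331  0.05241028]
```

View pics/w4.png

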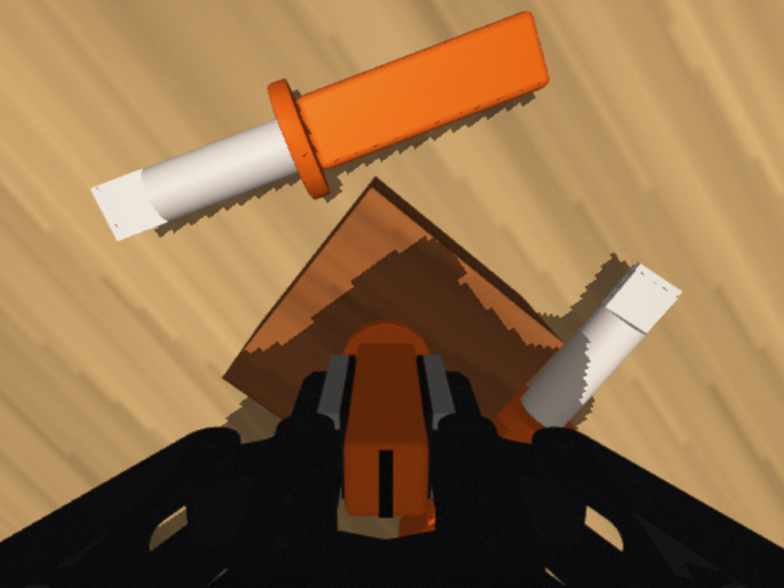

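```bash
python3 -m crank '[[0,0,-0.1,0,0,0,0],[0,0,-0.3,0,0,0,0],[0,0,-0.55,0,0,0,0],[0,0,-0.8,0,0,0,0],[0,0,-0.9,0,0,0,0],[0,0,-0.9,0,0,0,0],[0,0,-0.9,0,0,0,0]]'
python3 - <<'E'
from h import *
plan(.4577,-.1601,.21,-.786)
p=cam("side"); save(p,"s5.png",(240,130,380,290),3.5)
E
```

```text
time: 7.65
eef_pos: [0.518, 0.1603, 0.2074]
tcp_rot: [0.892, 0.452, -0.001, -0.001]
contact_force: [-0.3, 0.2, -1.6]
opening: 0.205
t 7.65 pos [0.518  0.1603 0.2074] hy -0.6333 tilt 0.0028 F [-0.31  0.15 -1.58] op 0.205
shift [-1.9597  0.9397 -0.0158] turn [-0.0012  0.0012  0.0972]
```

View pics/s5.png

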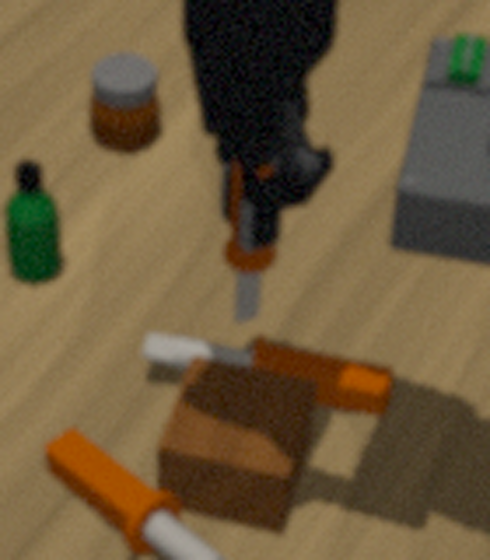

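```bash
python3 - <<'E'
from h import *
plan(.458,-.1592,.175,-.786)
E
python3 -m crank '[[-0.29,0.14,0,0,0,0,0],[-0.58,0.28,0,0,0,0,0],[-0.87,0.42,0,0,0,0,0],[-0.98,0.47,0,0,0,0,0]]'
python3 -m crank '[[-0.29,0.14,0,0,0,0.03,0],[-0.58,0.28,0,0,0,0.06,0],[-0.87,0.42,0,0,0,0.097,0],[-0.975,0.468,0.1,0,0,0.097,0],[-0.975,0.468,0.2,0,0,0.097,0],[-0.975,0.468,0.2,0,0,0.097,0]]'
python3 - <<'E'
from h import *
plan(.458,-.1592,.165,-.786)
p=cam("wrist"); save(p,"w6.png",s=1.4); np.savez("w6.npz",**p)
E
```

```text
t 7.70 pos [0.5176 0.1602 0.2064] hy -0.6333 tilt 0.0047 F [ 0.27  0.51 -0.77] op 0.201
shift [-1.9509  0.9407  0.2124] turn [-0.002   0.0022  0.0972]
time: 8.1
eef_pos: [0.4868, -0.0025, 0.2061]
tcp_rot: [0.893, 0.45, -0.002, -0.001]
contact_force: [0.9, 0.7, -0.2]
opening: 0.201
time: 8.7
eef_pos: [0.456, -0.1585, 0.1741]
tcp_rot: [0.924, 0.382, -0.003, -0.004]
contact_force: [-0.7, 0.9, -1.6]
opening: 0.209
t 8.70 pos [ 0.456  -0.1585  0.1741] hy -0.7875 tilt 0.0101 F [-0.73  0.91 -1.65] op 0.209
shift [0.0062 0.0134 0.0607] turn [-0.0062  0.0015 -0.001 ]
```

View pics/w6.png

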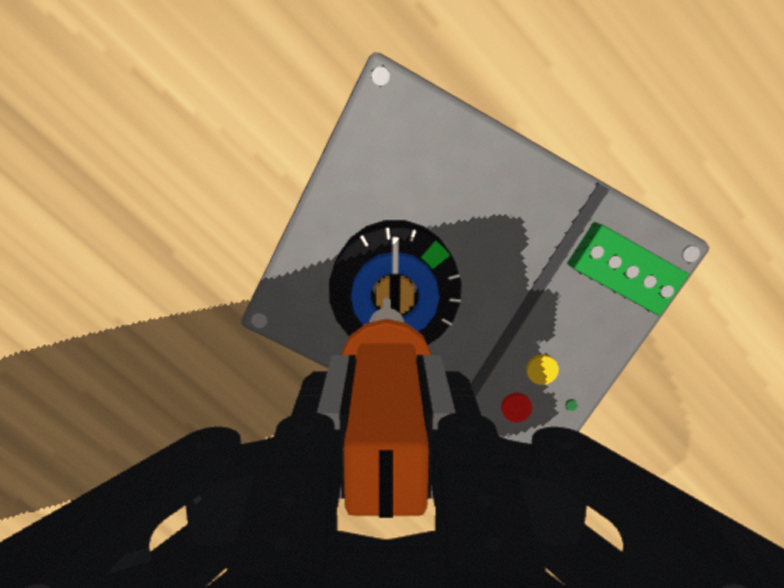

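```bash
python3 -m crank '[[0,0,0,0,0,0,0],[0,0,0,0,0,0,0]]'
python3 - <<'E'
from h import *
for i in range(3): plan(.458,-.1592,.165,-.786); cam("wrist")
print(telemetry.get_state()["wrist_torque"])
E
```

```text
time: 8.95
eef_pos: [0.4593, -0.1589, 0.1795]
tcp_rot: [0.924, 0.383, 0.0, 0.0]
contact_force: [0.5, 0.6, -0.7]
opening: 0.203
t 8.95 pos [ 0.4593 -0.1589  0.1795] hy -0.7845 tilt 0.0005 F [ 0.47  0.56 -0.74] op 0.203
shift [-0.0079 -0.0048  0.0963] turn [ 0.0003 -0.0001  0.0009]
t 9.00 pos [ 0.4594 -0.1589  0.1797] hy -0.7845 tilt 0.0009 F [ 1.2   0.57 -0.51] op 0.200
shift [-0.0081 -0.0055  0.0979] turn [ 0.0006 -0.0001  0.001 ]
t 9.05 pos [ 0.4595 -0.159   0.1798] hy -0.7846 tilt 0.0012 F [-0.52  0.   -1.13] op 0.202
shift [-0.0081 -0.0061  0.0987] turn [ 0.0007 -0.0002  0.0009]
[-0.00620215 -0.01784349 -0.01466504]
```

```bash
python3 -m crank '[[-0.005,-0.003,0.05,0,0,0,0],[-0.005,-0.003,0.1,0,0,0,0],[-0.005,-0.003,0.1,0,0,0,0],[-0.005,-0.003,0.1,0,0,0,0],[-0.005,-0.003,0.1,0,0,0,0]]'
python3 - <<'E'
from h import *
p=cam("wrist"); save(p,"w7.png",(200,130,360,250),5); 
save(p,"w7f.png",s=1.4);plan(.458,-.1592,.165,-.786);
E
```

```text
time: 9.6
eef_pos: [0.4582, -0.1595, 0.1642]
tcp_rot: [0.924, 0.383, 0.0, 0.0]
contact_force: [0.5, -0.5, -1.8]
opening: 0.202
t 9.65 pos [ 0.4583 -0.1596  0.1643] hy -0.7857 tilt 0.0004 F [ 0.17 -1.03 -0.62] op 0.202
shift [ 0.0004 -0.0033 -0.0045] turn [ 0.0003 -0.0001  0.0002]
```

View pics/w7.png

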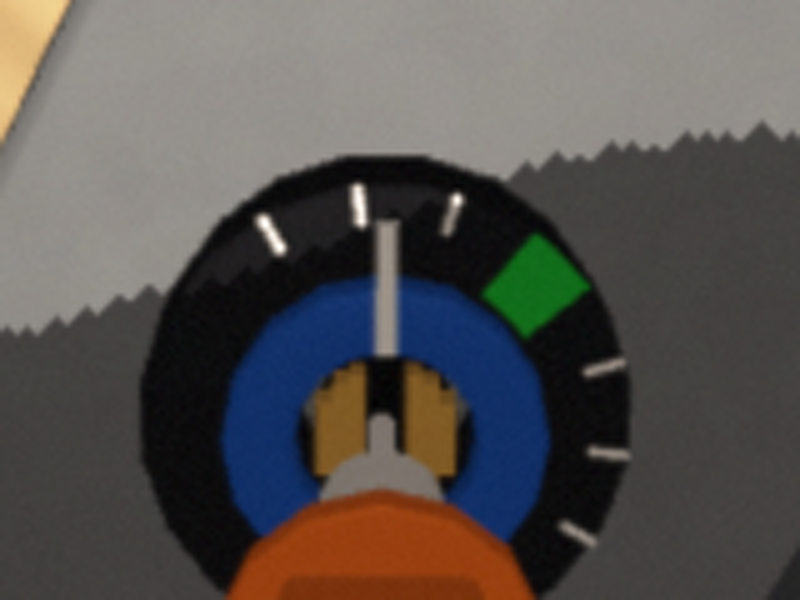

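```bash
python3 -m crank '[[0,0.0035,0.03,0,0,0,0],[0,0.0035,0.05,0,0,0,0],[0,0.0035,0.07,0,0,0,0],[0,0.0035,0.08,0,0,0,0],[0,0.0035,0.08,0,0,0,0]]'
python3 - <<'E'
from h import *
f=[]
for i in range(4):
    p=cam("wrist"); f.append(telemetry.get_state()["contact_force"])
print(np.mean(f,0)); save(p,"w8.png",(200,130,360,250),5); plan(.458,-.1592,.150,-.786);
E
```

```text
time: 10.15
eef_pos: [0.4583, -0.1597, 0.1517]
tcp_rot: [0.924, 0.383, -0.0, -0.0]
contact_force: [-0.0, 0.2, -0.6]
opening: 0.203
[-0.10376477  0.16053332 -0.66371534]
t 10.35 pos [ 0.4586 -0.1599  0.1523] hy -0.7855 tilt 0.0003 F [ 0.05 -0.28 -0.82] op 0.203
shift [ 0.0003 -0.0062  0.0152] turn [ 0.0002 -0.      0.0003]
```

View pics/w8.png

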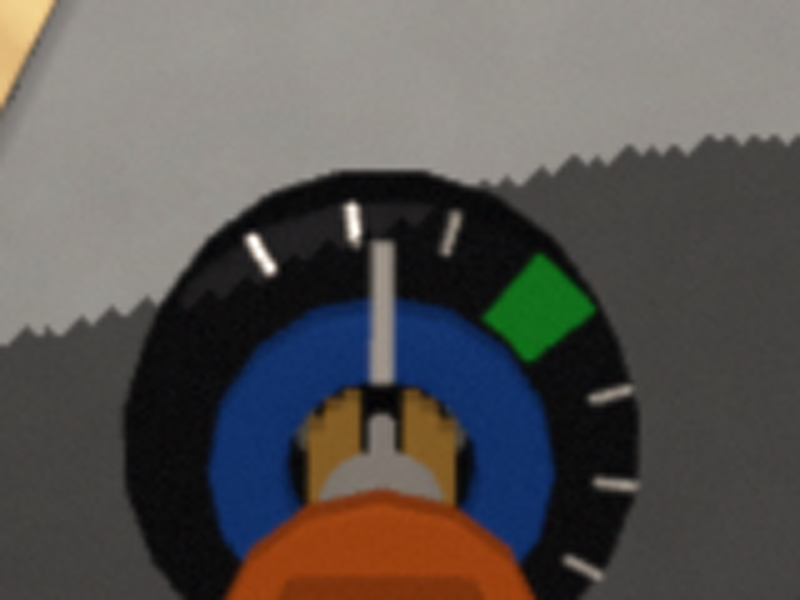

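```bash
python3 -m crank '[[0,0,0.01,0,0,0,0],[0,0,0.02,0,0,0,0],[0,0,0.02,0,0,0,0],[0,0,0.02,0,0,0,0]]'
python3 -m crank '[[0,0,0.01,0,0,0,0],[0,0,0.02,0,0,0,0],[0,0,0.02,0,0,0,0],[0,0,0.02,0,0,0,0]]'
python3 - <<'E'
from h import *
f=[]
for i in range(4):
    p=cam("wrist"); f.append(telemetry.get_state()["contact_force"])
print(np.mean(f,0)); save(p,"w9.png",(200,130,360,250),5); plan(.458,-.1592,.150,-.786);
E
```

```text
time: 10.75
eef_pos: [0.4586, -0.1599, 0.1494]
tcp_rot: [0.924, 0.383, 0.0, 0.0]
contact_force: [-0.7, 0.1, 0.7]
opening: 0.209
time: 11.15
eef_pos: [0.4587, -0.16, 0.1466]
tcp_rot: [0.924, 0.383, 0.0, 0.0]
contact_force: [-0.6, 1.2, 4.0]
opening: 0.204
[-1.11488188  0.45789487  3.84584076]
t 11.35 pos [ 0.4587 -0.16    0.1464] hy -0.7856 tilt 0.0006 F [-1.62  0.98  3.61] op 0.205
shift [ 0.0004 -0.0068 -0.0238] turn [ 0.0003 -0.0001  0.0002]
```

View pics/w9.png

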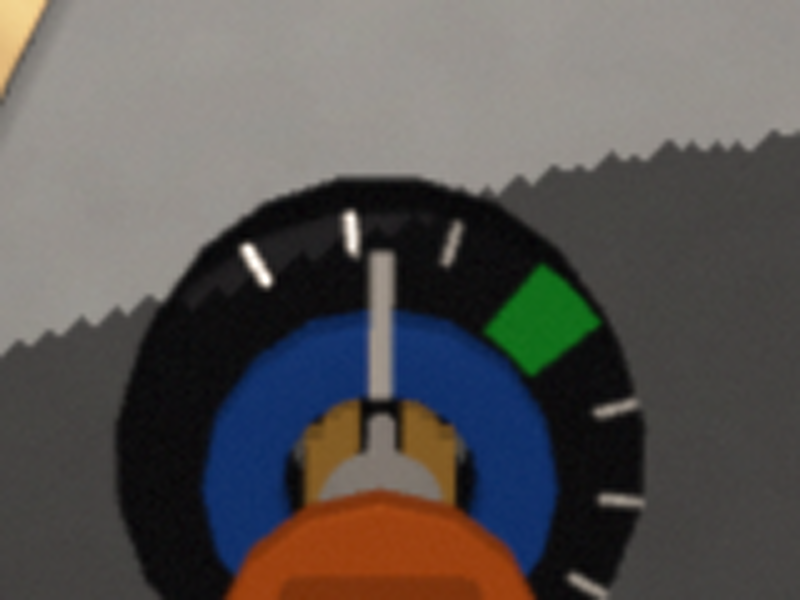

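```bash
python3 -m crank '[[0,0,-0.013,0,0,0,0],[0,0,-0.013,0,0,0,0],[0,0,-0.013,0,0,0.05,0],[0,0,-0.013,0,0,0.1,0],[0,0,-0.013,0,0,0.15,0],[0,0,-0.013,0,0,0.2,0],[0,0,-0.013,0,0,0.25,0],[0,0,-0.013,0,0,0.3,0],[0,0,-0.013,0,0,0.3,0],[0,0,-0.013,0,0,0.3,0]]'
python3 - <<'E'
from h import *
f=[]
for i in range(4):
    p=cam("wrist"); s=telemetry.get_state(); f.append(np.r_[s["contact_force"],s["wrist_torque"]])
print(np.mean(f,0).round(3)); save(p,"w10.png",(200,130,360,250),5); plan(.458,-.1592,.150,-1.571);
E
```

```text
time: 12.35
eef_pos: [0.4585, -0.1599, 0.148]
tcp_rot: [0.988, 0.157, 0.0, 0.0]
contact_force: [1.0, -0.3, 1.9]
opening: 0.205
[ 0.598 -0.308  1.497 -0.034 -0.062  0.069]
t 12.55 pos [ 0.4586 -0.1599  0.1481] hy -1.2561 tilt 0.0002 F [ 0.78 -0.96  1.76] op 0.209
shift [-0.0022 -0.0054 -0.0129] turn [ 1.000e-04 -1.000e-04  2.005e-01]
```

View pics/w10.png

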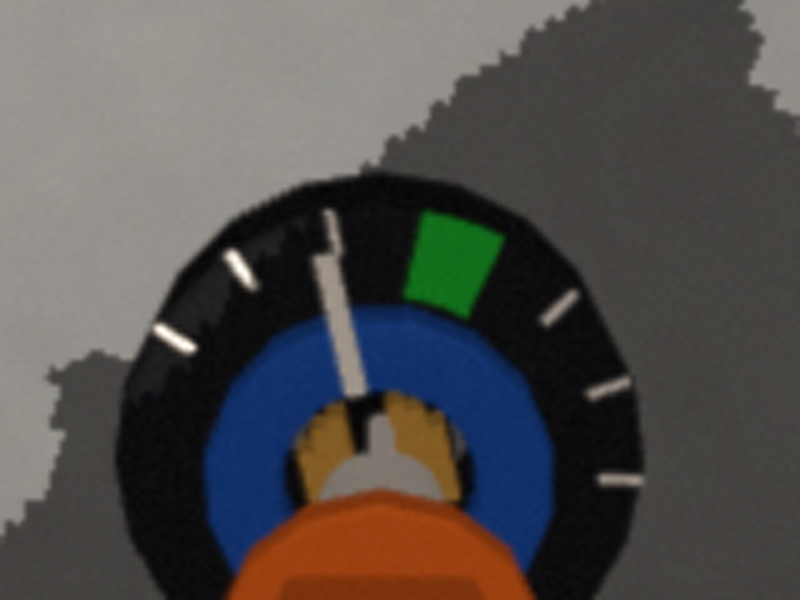

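```bash
python3 -m crank '[[0,0,0,0,0,0.05,0],[0,0,0,0,0,0.1,0],[0,0,0,0,0,0.15,0],[0,0,0,0,0,0.2,0],[0,0,0,0,0,0.25,0],[0,0,0,0,0,0.3,0],[0,0,0,0,0,0.34,0],[0,0,0,0,0,0.35,0],[0,0,0,0,0,0.35,0],[0,0,0,0,0,0.35,0]]'
python3 - <<'E'
from h import *
f=[]
for i in range(4):
    p=cam("wrist"); s=telemetry.get_state(); f.append(np.r_[s["contact_force"],s["wrist_torque"]])
print(np.mean(f,0).round(3)); save(p,"w11.png",(200,130,360,250),5); plan(.458,-.1592,.150,-1.571);
E
```

```text
time: 13.55
eef_pos: [0.4585, -0.1597, 0.148]
tcp_rot: [0.993, -0.117, -0.0, -0.0]
contact_force: [0.0, 0.8, 1.9]
opening: 0.205
[ 0.803  0.862  1.441  0.265 -0.151  0.056]
t 13.75 pos [ 0.4585 -0.1597  0.1481] hy -1.8063 tilt 0.0003 F [0.33 0.76 1.88] op 0.204
shift [-0.0042 -0.0025 -0.0129] turn [-0.0002 -0.     -0.1498]
```

View pics/w11.png

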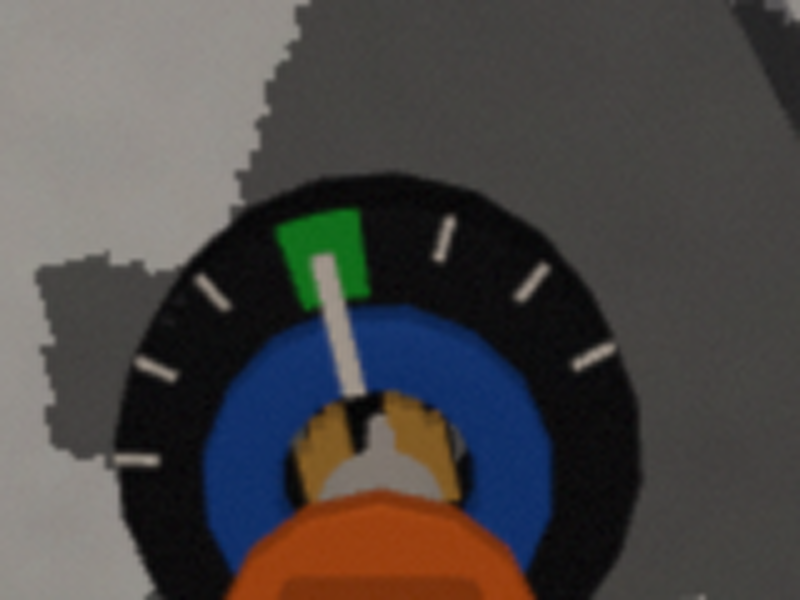

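```bash
python3 -m crank '[[0,0,0,0,0,-0.06,0],[0,0,0,0,0,-0.13,0],[0,0,-0.02,0,0,-0.13,0],[0,0,-0.06,0,0,-0.13,0],[0,0,-0.15,0,0,-0.13,0],[0,0,-0.4,0,0,-0.13,0],[0,0,-0.5,0,0,-0.13,0],[0,0,-0.5,0,0,-0.13,0],[0,0,-0.5,0,0,-0.13,0]]'
python3 - <<'E'
from h import *
p=cam("wrist"); save(p,"w12.png",(170,100,370,250),4); plan(.518,.16,.215,-.6332);
E
```

```text
time: 14.65
eef_pos: [0.4583, -0.1598, 0.2228]
tcp_rot: [1.0, -0.016, -0.0, 0.0]
contact_force: [0.6, -0.3, -1.4]
opening: 0.207
t 14.70 pos [ 0.4578 -0.1595  0.2218] hy -1.6027 tilt 0.0021 F [-0.01  0.55 -1.11] op 0.205
shift [ 0.3333 -2.1415  0.0465] turn [-0.0012  0.0008 -0.6172]
```

View pics/w12.png

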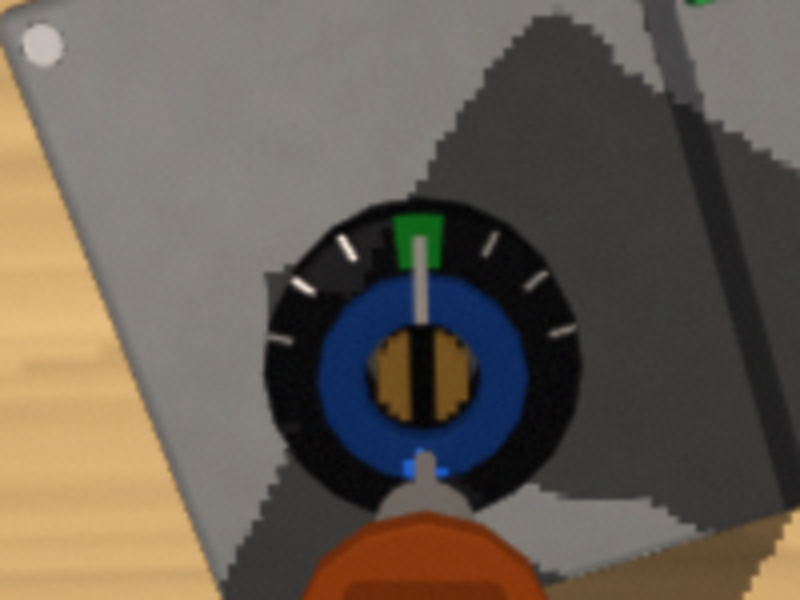

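```bash
python3 -m crank '[[0.05,-0.3,0,0,0,-0.08,0],[0.1,-0.6,0,0,0,-0.16,0],[0.14,-0.9,0,0,0,-0.24,0],[0.15,-0.97,0,0,0,-0.31,0],[0.15,-0.97,0,0,0,-0.31,0]]'
python3 -c "
from h import *
plan(.5194,.1602,.21,-.6332)"
```

```text
time: 15.2
eef_pos: [0.4846, -0.0132, 0.221]
tcp_rot: [0.974, 0.227, -0.002, -0.001]
contact_force: [-0.4, -0.1, -0.3]
opening: 0.206
t 15.20 pos [ 0.4846 -0.0132  0.221 ] hy -1.1122 tilt 0.0039 F [-0.4  -0.13 -0.35] op 0.206
shift [ 0.72   -0.9337  0.0733] turn [-0.002   0.0014 -0.305 ]
```

```bash
python3 -m crank '[[0.22,-0.28,0,0,0,-0.08,0],[0.44,-0.56,0,0,0,-0.16,0],[0.66,-0.84,0,0,0,-0.24,0],[0.72,-0.934,0.05,0,0,-0.305,0],[0.72,-0.934,0.07,0,0,-0.305,0],[0.72,-0.934,0.07,0,0,-0.305,0],[0.72,-0.934,0.07,0,0,-0.305,0],[0.72,-0.934,0.07,0,0,-0.305,0]]'
python3 -c "
from h import *
for i in range(3): plan(.5194,.1602,.145,-.6332);p=cam('wrist')
save(p,'w13.png',s=1.4)"
```

```text
time: 16.0
eef_pos: [0.5211, 0.1567, 0.2126]
tcp_rot: [0.894, 0.449, -0.0, 0.0]
contact_force: [0.4, -0.7, -0.6]
opening: 0.202
t 16.00 pos [0.5211 0.1567 0.2126] hy -0.6397 tilt 0.0003 F [ 0.41 -0.69 -0.57] op 0.202
shift [ 0.0121 -0.0235  0.4508] turn [ 0.0001  0.0001 -0.0041]
t 16.05 pos [0.5212 0.1568 0.2128] hy -0.6393 tilt 0.0004 F [ 0.27 -0.28 -1.46] op 0.203
shift [ 0.011  -0.0233  0.4521] turn [ 0.0003 -0.     -0.0039]
t 16.10 pos [0.5212 0.157  0.2129] hy -0.6388 tilt 0.0005 F [-0.15  0.52 -0.68] op 0.207
shift [ 0.0097 -0.0224  0.4526] turn [ 0.0003 -0.0001 -0.0036]
```

View pics/w13.png

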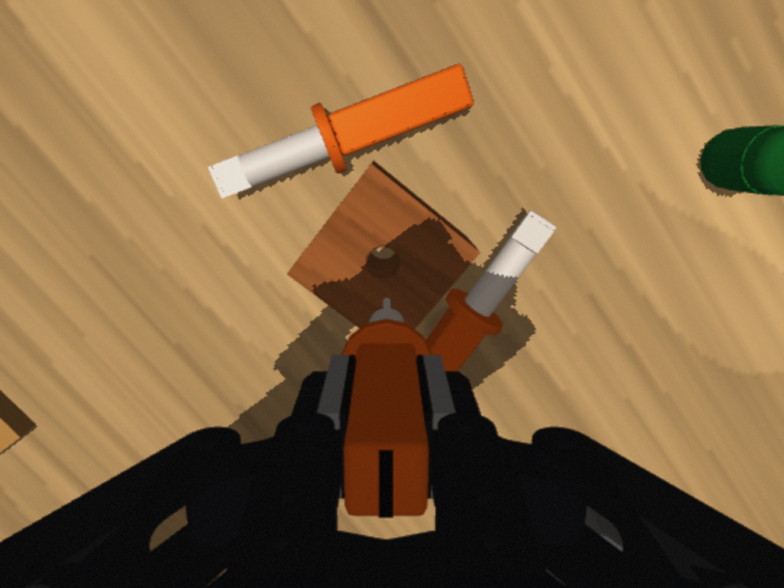

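```bash
python3 -m crank '[[0.01,-0.022,0.2,0,0,-0.0035,0],[0.01,-0.022,0.4,0,0,-0.0035,0],[0.01,-0.022,0.43,0,0,-0.0035,0],[0.01,-0.022,0.43,0,0,-0.0035,0],[0.01,-0.022,0.43,0,0,-0.0035,0]]'
python3 -c "
from h import *
for i in range(3): plan(.5194,.1602,.0755,-.6332);p=cam('wrist')
save(p,'w14.png',s=1.4)
p=cam('top');save(p,'t14.png',(200,185,330,305),6)"
```

```text
time: 16.65
eef_pos: [0.5203, 0.1613, 0.1498]
tcp_rot: [0.892, 0.453, 0.001, 0.0]
contact_force: [0.8, -0.5, 0.0]
opening: 0.207
t 16.65 pos [0.5203 0.1613 0.1498] hy -0.6313 tilt 0.0027 F [ 0.78 -0.46  0.  ] op 0.207
shift [-0.0106 -0.0017  0.4953] turn [ 0.0013 -0.0012  0.0012]
t 16.70 pos [0.5206 0.1614 0.1502] hy -0.6311 tilt 0.0036 F [-0.27  0.21 -0.67] op 0.204
shift [-0.0124 -0.003   0.4979] turn [ 0.0017 -0.0015  0.0013]
t 16.75 pos [0.5206 0.1614 0.1502] hy -0.6310 tilt 0.0037 F [ 0.29 -0.38  0.51] op 0.207
shift [-0.0125 -0.0031  0.4981] turn [ 0.0018 -0.0016  0.0014]
```

View pics/w14.png

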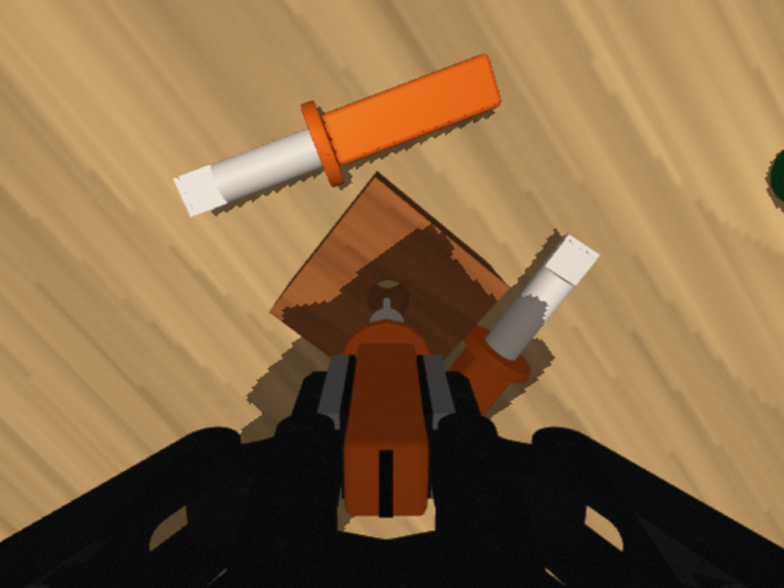

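```bash
python3 -m crank '[[-0.01,-0.001,0.06,0,0,0.001,0],[-0.01,-0.001,0.12,0,0,0.001,0],[-0.01,-0.001,0.12,0,0,0.001,0],[-0.01,-0.001,0.15,0,0,0.001,0],[-0.01,-0.001,0.18,0,0,0.001,0],[-0.01,-0.001,0.2,0,0,0.001,0],[-0.01,-0.001,0.2,0,0,0.001,0]]'
python3 -c "
from h import *
for i in range(3): plan(.5194,.1602,.0755,-.6332);p=cam('wrist')
save(p,'w15.png',s=1.4)"
```

```text
time: 17.55
eef_pos: [0.5178, 0.1602, 0.1174]
tcp_rot: [0.892, 0.452, -0.001, -0.0]
contact_force: [0.2, 0.7, -0.5]
opening: 0.205
t 17.55 pos [0.5178 0.1602 0.1174] hy -0.6325 tilt 0.0012 F [ 0.21  0.69 -0.55] op 0.205
shift [0.0065 0.0086 0.2791] turn [-0.0006  0.0005  0.0005]
t 17.60 pos [0.5181 0.1602 0.1178] hy -0.6324 tilt 0.0005 F [-0.56 -0.17 -0.81] op 0.205
shift [0.0052 0.0074 0.2819] turn [-0.0003  0.0002  0.0005]
t 17.65 pos [0.5183 0.1602 0.1181] hy -0.6324 tilt 0.0000 F [-0.18  0.2  -0.98] op 0.206
shift [0.0042 0.0062 0.2837] turn [-0.     -0.      0.0005]
```

View pics/w15.png

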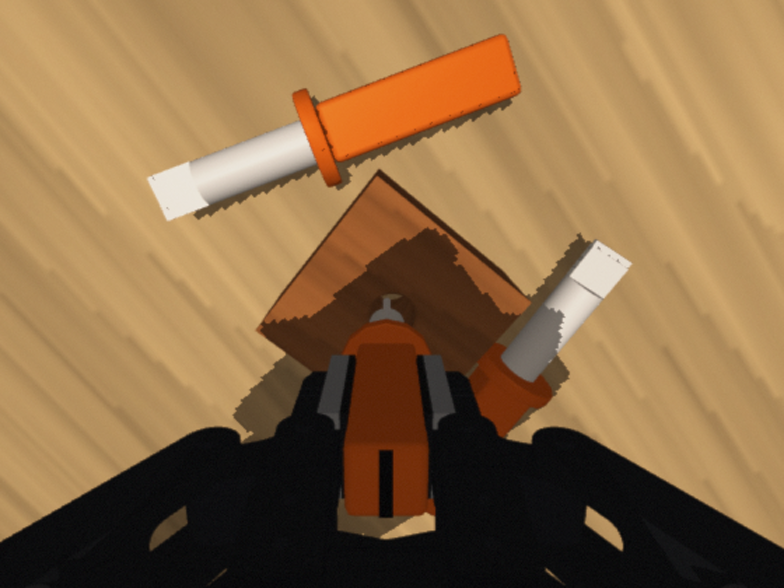

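```bash
python3 -m crank '[[0.003,0.007,0.03,0,0,0,0],[0.003,0.007,0.1,0,0,0,0],[0.003,0.007,0.17,0,0,0,0],[0.003,0.007,0.22,0,0,0,0],[0.003,0.007,0.25,0,0,0,0],[0.003,0.007,0.265,0,0,0,0],[0.003,0.007,0.265,0,0,0,0],[0.003,0.007,0.265,0,0,0,0]]'
python3 -c "
from h import *
for i in range(3): plan(.5194,.1602,.0746,-.6332);p=cam('wrist')
save(p,'w16.png',s=1.4)"
```

```text
time: 18.5
eef_pos: [0.5196, 0.16, 0.0786]
tcp_rot: [0.892, 0.452, 0.0, 0.0]
contact_force: [0.3, -0.4, -0.5]
opening: 0.204
t 18.50 pos [0.5196 0.16   0.0786] hy -0.6325 tilt 0.0006 F [ 0.26 -0.38 -0.46] op 0.204
shift [ 0.0001 -0.0018  0.0268] turn [ 0.0003 -0.0003  0.0005]
t 18.55 pos [0.5197 0.16   0.0788] hy -0.6324 tilt 0.0009 F [ 0.34  0.   -0.61] op 0.204
shift [-0.0004 -0.0022  0.0278] turn [ 0.0004 -0.0004  0.0005]
t 18.60 pos [0.5197 0.16   0.0788] hy -0.6324 tilt 0.0010 F [-0.06 -0.19 -0.88] op 0.203
shift [-0.0003 -0.0024  0.0282] turn [ 0.0005 -0.0004  0.0005]
```

View pics/w16.png

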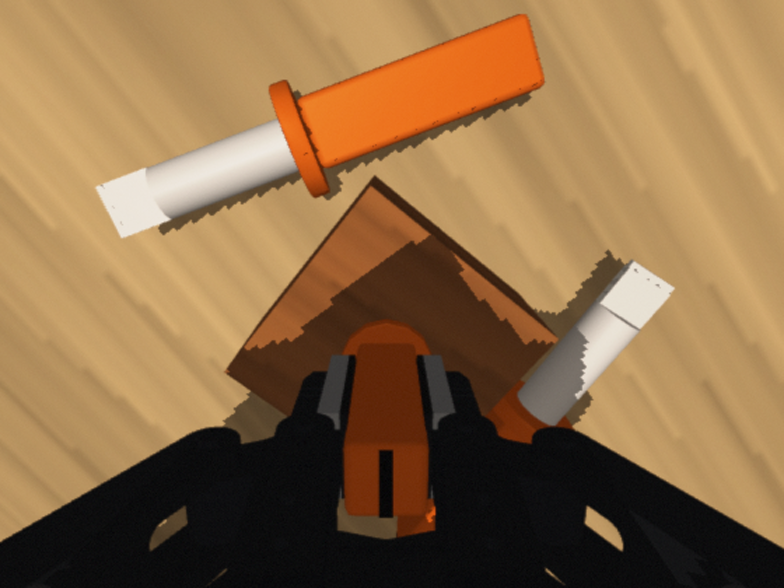

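Nearly home, about 4 mm to go. I'll lower until the flange touches.

```bash
python3 -m crank '[[0,0,0.01,0,0,0,0],[0,0,0.02,0,0,0,0],[0,0,0.025,0,0,0,0],[0,0,0.025,0,0,0,0],[0,0,0.025,0,0,0,0]]'
python3 -c "
from h import *
for i in range(3): plan(.5194,.1602,.0746,-.6332);p=cam('wrist')"
```

```text
time: 19.15
eef_pos: [0.5193, 0.16, 0.0746]
tcp_rot: [0.892, 0.452, -0.0, -0.0]
contact_force: [-0.9, -0.3, 0.2]
opening: 0.203
t 19.15 pos [0.5193 0.16   0.0746] hy -0.6324 tilt 0.0001 F [-0.95 -0.27  0.23] op 0.203
shift [ 0.0016 -0.0005  0.0002] turn [-0.0001  0.0001  0.0005]
t 19.20 pos [0.5193 0.16   0.0746] hy -0.6324 tilt 0.0001 F [-0.24 -0.1   1.66] op 0.206
shift [ 0.0016 -0.0003  0.0002] turn [-0.0001  0.      0.0005]
t 19.25 pos [0.5193 0.1599 0.0746] hy -0.6324 tilt 0.0001 F [-0.48 -0.42  0.76] op 0.205
shift [ 0.0017 -0.0006  0.0003] turn [-0.      0.0001  0.0005]
```

```bash
python3 -m crank '[[0,0,0.003,0,0,0,0],[0,0,0.003,0,0,0,0.4],[0,0,0.003,0,0,0,0.7],[0,0,0.003,0,0,0,1],[0,0,0.003,0,0,0,1],[0,0,0.003,0,0,0,1],[0,0,0.003,0,0,0,1],[0,0,0.003,0,0,0,1],[0,0,0.003,0,0,0,1]]'
python3 -c "
from h import *
plan(.5194,.1602,.0746,-.6332);p=cam('wrist')
save(p,'w17.png',s=1.4)"
```

```text
time: 20.2
eef_pos: [0.5193, 0.16, 0.0741]
tcp_rot: [0.892, 0.452, 0.0, 0.0]
contact_force: [0.3, -0.9, 0.1]
opening: 1.003
t 20.20 pos [0.5193 0.16   0.0741] hy -0.6324 tilt 0.0001 F [ 0.29 -0.89  0.11] op 1.003
shift [ 0.0015 -0.0005 -0.0032] turn [ 0.     -0.      0.0005]
```

View pics/w17.png

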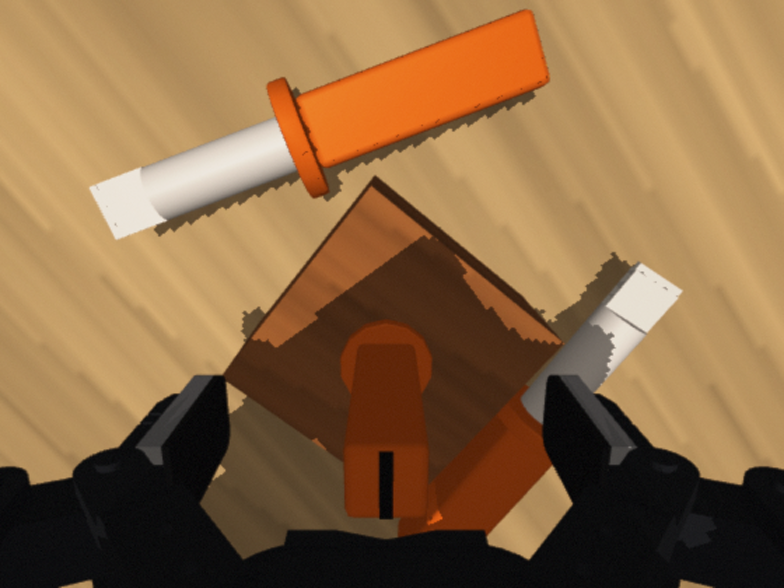

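Released and upright. Retreating upward, then a final look.

```bash
python3 -m crank '[[0,0,-0.1,0,0,0,1],[0,0,-0.3,0,0,0,1],[0,0,-0.6,0,0,0,1],[0,0,-0.9,0,0,0,1],[0,0,-1,0,0,0,1],[0,0,-1,0,0,0,1],[0,0,-1,0,0,0,1],[0,0,-1,0,0,0,1]]'
python3 -c "
from h import *
p=cam('wrist');save(p,'w18.png',(180,80,370,250),3.5)
q=cam('side');save(q,'s18.png',(230,130,430,325),3)
t=cam('top');save(t,'t18.png',(380,205,520,320),5.5)
plan(.5194,.1602,.0746,-.6332)"
```

```text
time: 21.05
eef_pos: [0.5179, 0.1598, 0.2214]
tcp_rot: [0.892, 0.452, -0.002, -0.001]
contact_force: [-0.7, 0.1, -1.0]
opening: 1.002
t 21.20 pos [0.5183 0.1598 0.2219] hy -0.6325 tilt 0.0039 F [-0.11  1.23 -0.58] op 1.000
shift [0.0087 0.0071 0.9823] turn [-0.0018  0.0017  0.0005]
```

View pics/w18.png

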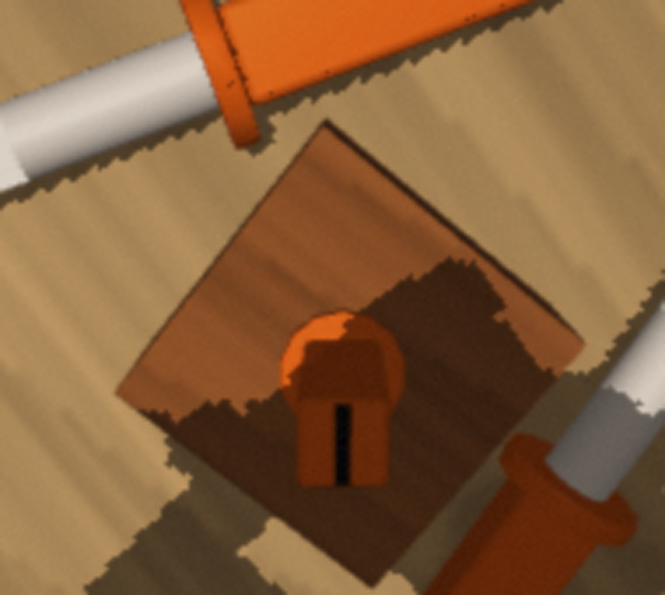

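View pics/s18.png

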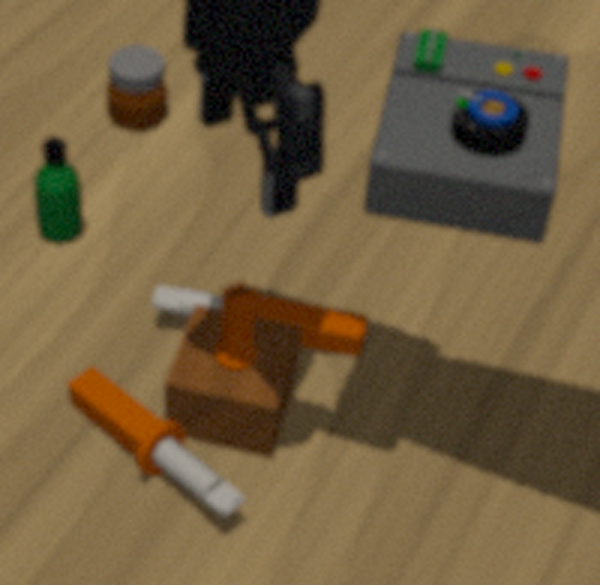

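View pics/t18.png

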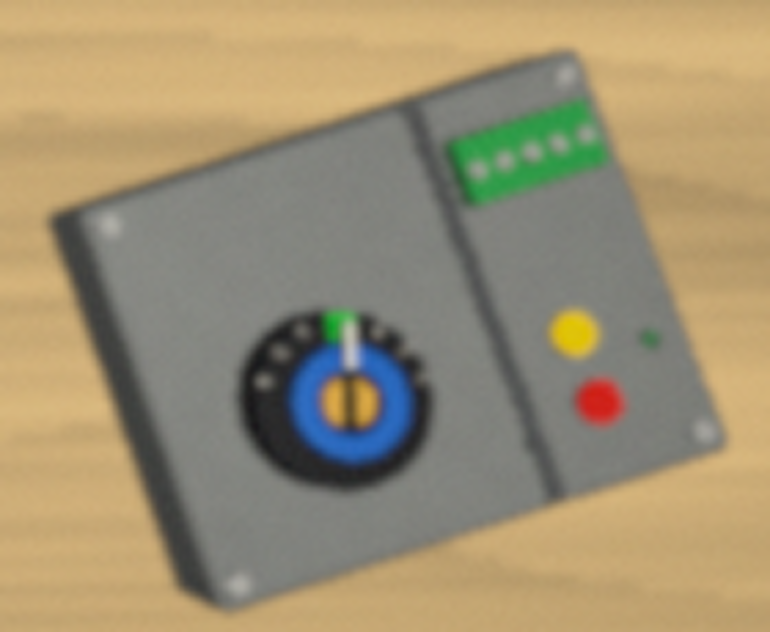

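```bash
python3 -c "
from h import *
print(ticket.sign_off(), telemetry.get_state()['time'])"
```

```text
the job is handed in; nothing more can be done
the job is handed in; nothing more can be done
```

The job is handed in at about 21 s of the 64 s allowed. The trimmer pointer is in the green band and the tool is back in its stand. The sign-off gives no verdict, so these are my own checks.

- **What I did:** I took the smallest orange tool, the one in the stand, and seated its blade in the slot. I then turned the screw clockwise by about 0.79 rad. I put the tool back with its flange on the block, let go, and raised the gripper clear.
- **Pointer:** the wrist view after I withdrew the blade shows it at mid-band, within about 0.02 rad. The last top view shows it slightly right of the band's centre, which I put down to the camera's slanted view; it is still in the band.
- **Tool:** it stands upright in the hole. The arm was at the same height when I let go as when I first gripped it.
- **Forces and bystanders:** the highest force read while the blade was in the trimmer was about 4.5 N, and the gripper stayed above the dial. The paint bottle and jar look unmoved in the last side view. I did not picture the carton again, but the arm never went near it.
- **Disagreements:**
    - The top and wrist cameras differed by about 3 mm on where things were, so I lined up the blade by eye in the wrist view.
    - The screw lagged the blade by about 0.25 rad, more than the 0.14 rad expected from a fully seated blade, so I turned further to allow for it.

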